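Feel for the hidden catch of the tea chest and fetch the tin

TASK

Move the white sugar pot from in front of the bamboo tea chest onto the middle of the round cork mat, so that the drawer will not bump it. Then feel along the ledge on the chest's sloping front for the hidden recess, press the catch at its bottom so that the drawer springs open by itself, take out the green tea tin and set it down upright on the middle of the square coaster stack. Leave the drawer open and the other crockery where it stands.

Things in the scene. Friction and masses are not known exactly. Their poses are not given: they have to be found in the camera images.
- shelf: slim fixed glass shelf over the chest. Origin on the table under the middle of the glass; x to the back, y along it. Plate 170 mm (x) by 620 mm (y), underside 225 mm, top 233 mm above the table; 12 mm posts at x = 60, y = +-295 mm with slim brackets under the plate at y = +-295 mm. It is in the way of an upright tool at the chest's ledge: come to the ledge tilted, square to the slope
- chest: fixed bamboo tea chest, 180 mm deep (x), 320 wide (y), 156 high; origin at the centre of its underside, x from front to back, y along its front. The front face (x = -90 mm) is upright up to z = 105 mm; from there it slopes up and back at 25 degrees from level (its outward normal leans 25 degrees from vertical, to -x) to about x = -4, z = 156 mm. In the slope is the ledge, below it the drawer
- ledge (a point): point on the surface of the sunken ledge, midway along it and 29 mm up the slope from the chest's front edge; axes as the chest's (not tilted). The ledge runs along the chest's y, 160 mm long, parallel to the slope, 48 mm wide from the front edge up to a raised band; band and the cheeks at its ends stand 10 mm proud of it, the front is open
- ledge_left (a point): left (+y) end of the ledge, on its surface. The hidden recess lies somewhere along the ledge, differently each time, its middle within 40 mm of the ledge's middle: 60 mm long in y, 38 mm wide (10 to 48 mm up the slope, centred on the line of the points). Its floor, 12 mm below the ledge, is the catch, a 57 x 34 mm plate. Flush dark inlays of the recess's size are lookalikes
- drawer_floor (a point): point on the drawer's floor, 18 mm above the table, at the middle of its width, 60 mm behind the drawer's front face; moves with it. Front plate 205 mm wide, 12 to 85 mm above the table, 10 mm thick, no handle. Inside it is 100 mm in x by 186 mm in y, side and back walls up to 45 mm above the table
- catch (a joint): how far the catch is pressed in, m, square to the slope: 0 at rest to 0.010 fully in. Spring 2 N at rest to 5 N fully in; it comes back when let go. It releases the drawer at 0.006 to 0.008
- drawer (a joint): how far the drawer has come out along the chest's -x, m: 0 shut (front flush with the chest) to 0.130 fully open. Latched at the start; once released, a damped spring of about 5 N pushes it fully open in 1 to 2 s and keeps it open
- tin: green rectangular tea tin with brass-coloured lid, 80 mm (x) by 50 mm (y) by 60 mm high, 140 to 280 g, loose, one solid piece; origin at the centre of its underside. It stands in the closed drawer, long side along the chest's x, and rides out with the drawer; take it across its 50 mm width
- pot: white porcelain sugar pot with closed lid (one piece), round, 62 mm across from 8 to 66 mm above its foot, then tapering to a 20 mm knob with top at 92 mm; 210 to 420 g, loose; origin at the centre of its underside. It stands in front of the chest in the way of the drawer
- cork_mat: fixed round cork mat, 130 mm across, 6 mm thick; origin at the centre of its underside. Place for the pot
- coaster_top (a point): centre of the top face of the fixed square bamboo coaster stack: base 110 x 110 mm, top face 96 x 96 mm, 29 mm above the table. Place for the tin
- cup_left: clear glass cup, 56 mm across, 66 mm tall, 140 g, loose; origin at the centre of its underside. Bystander: leave it where it stands, at the left of the drawer's path
- cup_right: clear glass cup, 56 mm across, 66 mm tall, 140 g, loose; origin at the centre of its underside. Bystander: leave it where it stands, at the right of the drawer's path
- cup_shelf: clear glass cup, 56 mm across, 66 mm tall, 140 g, loose; origin at the centre of its underside. Bystander: leave it where it stands, on the glass shelf
- jug: white porcelain milk jug, 68 mm across, 80 mm tall, loose, on the glass shelf; origin at the centre of its underside. Bystander: leave it
- kettle: steel kettle, 170 mm across, handle top 192 mm above its foot, spout to its -x, loose, on the hob at the back left; origin at the centre of its underside. Bystander: leave it
- flask: red plastic press-button flask, 120 mm across, 248 mm tall, handle to its +x, loose, at the back right; origin at the centre of its underside. Bystander: leave it
There are look-alikes about, which are no part of the job. Of the things that look like the part that bears coaster_top, take the one that is farthest to the robot's left at the start.

How it is judged:
By the outcome, as a careful person would: the job done as asked, in the order asked, and still so for the second after the job is handed in, with the robot touching nothing.
It also fails if it takes over 69 s, if anything falls off the work surface, if the arm or the gripper's body presses on something with over 40 N, if the wrist force passes 120 N, or if a joint passes its speed limit or range.

ROBOT

A 6-joint arm with a two-finger parallel gripper is mounted at the origin on the work surface. World frame = base frame: x ahead of the robot, y to its left, z up, the work surface at z = 0. Lengths are in mm, angles in rad, forces in N, time in s.
With the tool pointing down it reaches from about 275 to 975 mm from the base axis. Payload 8.4 kg.
Tool frame: the origin (TCP) lies on the mounting face of the last link; the fingertips stand tip_extent ahead of it and the grasp point (between the pads) lies 171 mm ahead of it (tip_extent is the distance from the TCP to the fingertips, in mm); z points along the fingers, x is the direction in which the jaws open and shut, and the axes are right-handed (so a half turn about z gives the same grasp; the last joint's range is limited). The gripper opens to 92 mm and grips with 3 to 60 N. Pads are 20 mm wide; open, the fingers measure 128 mm over their backs; the gripper's body (75 mm by 189 mm) begins 69 mm behind the grasp point.
Start: joints at [-1.115, 0.353, 1.633, -0, 1.155, -0.002], TCP at [276.234, -560.646, 404.683] pointing down, gripper open.
Joint ranges: [-2.63, 2.63], [-0.92, 2.1], [0.06, 2.66], [-1.3, 4.44], [0, 2.69], [-3.02, 3.02]. Speed limits (rad/s): [2.22, 2.22, 2.79, 3.14, 3.14, 3.14].

INTERFACE

Orientations are given as a unit quaternion [w, x, y, z].
In Python, from bench import * gives the robot as it stands. Calls block until the motion is done:
- move_ptp(position, orientation): joint-space move of the TCP to a pose.
- move_l(position, rot=None, speed=150, f_stop=None): straight line of the TCP; rot=None keeps the orientation; speed is the mean speed in mm/s. With f_stop (N) it stops when the force on the tool has changed by that much, and returns True; else False.
- movej(angles): joint-space move.
- command_gripper(opening, newtons=None): opening from 0.0 (shut) to 1.0 (fully open); newtons is the grip in N (None keeps the last); returns when the fingers have stopped.
- hold(seconds).
- solve_ik(position, orientation): joint angles nearest the present ones, or None.
- get_obs(): the state.
- camera(name): name is "scene" or "top"; returns (picture, depth): 400x640x3 uint8, blue, green, red; 400x640 float32, mm along the optical axis (not along the pixel's ray), 0 where there is no reading.
- camera_model(name): a dict with "K" (3x3 intrinsics, pixels), "k1" (the pictures are not rectified: a ray, as slopes to the right and down, at radius r is drawn at 1 + k1 r^2 times it, then the intrinsics apply), "T" (4x4, takes a point from camera to world coordinates). Camera axes: x right, y down, z forward; pixel columns grow to the right and rows downward; lengths in mm; the calibration is good to about 2 mm. A picture is of the moment at which its call begins. camera_model takes no time and is no camera call.
A pose or a line that the arm cannot do raises PlanningError and nothing moves.
- sign_off(): hands the job in, once; it reports no verdict.
The state is a dict: "t": time; "joint_pos": joint angles; "dq": joint speeds; "effort": joint torques, N m; "tcp_pos": TCP position; "tcp_rot": TCP orientation; "force": force on the tool from outside, world axes, zero at the start; "ft_torque": the same for the moment, N m; "gripper_width": opening from 0.0 (shut) to 1.0 (fully open).
Only numpy, scipy, OpenCV 4.12 (cv2) and the standard library are available. Lean on these libraries where they do the work, as an engineer would, in place of code of your own. Each camera call takes 0.05 s, during which the arm holds its last target.

## Working session

There is one attempt and no reset: what is moved stays moved. The work goes in short steps, each a Python script; the robot and the scene stay as the last script left them, time stands still between calls to the robot, and variables do not carry over. Pictures are saved under pics/ and viewed, and the job is handed in when it is done.

```bash
ls; mkdir -p pics
python3 - <<'E'
from bench import *
import cv2,numpy as np
for n in("scene","top"):
    p,d=camera(n); cv2.imwrite(f"pics/{n}0.png",p); np.save(f"pics/{n}0.npy",d)
    m=camera_model(n); print(n,np.round(m["K"],2).tolist(),m["k1"],np.round(m["T"],4).tolist())
o=get_obs(); print(o)
try: print(tip_extent)
except Exception as e: print(e)
E
```

```text
pics
scene [[371.73, 0.0, 320.63], [0.0, 371.73, 203.13], [0.0, 0.0, 1.0]] -0.0024435643533239405 [[0.5893, 0.7608, -0.2718, 859.1823], [0.8079, -0.557, 0.1925, -231.2471], [-0.0049, -0.333, -0.9429, 1248.3603], [0.0, 0.0, 0.0, 1.0]]
top [[375.1, 0.0, 322.45], [0.0, 375.1, 200.55], [0.0, 0.0, 1.0]] 0.0289499888752265 [[0.0063, -0.9982, 0.0603, 488.9335], [-1.0, -0.0062, 0.0017, -35.3208], [-0.0013, -0.0603, -0.9982, 1575.6345], [0.0, 0.0, 0.0, 1.0]]
{'t': 0.1, 'joint_pos': array([-1.11542570e+00,  3.53555877e-01,  1.63404370e+00,  2.60273676e-05,
        1.15518116e+00, -2.38713776e-03]), 'dq': array([ 0.00069745, -0.00159446, -0.00281596,  0.00037099,  0.00093501,
        0.00058508]), 'effort': array([ 4.52283566e-04, -5.94905698e+01, -3.34931266e+01,  6.99846307e-02,
        1.84842793e-02, -1.76928535e-05]), 'tcp_pos': array([ 276.13228492, -560.4650676 ,  404.0598696 ]), 'tcp_rot': array([-3.25087219e-04,  8.49095955e-01, -5.28238305e-01, -4.97337405e-04]), 'force': array([-0.07785999,  0.06482991,  0.51720479]), 'ft_torque': array([0.00213196, 0.01621933, 0.00871135]), 'gripper_width': 0.9974830512216666}
190.1
```

View pics/scene0.png

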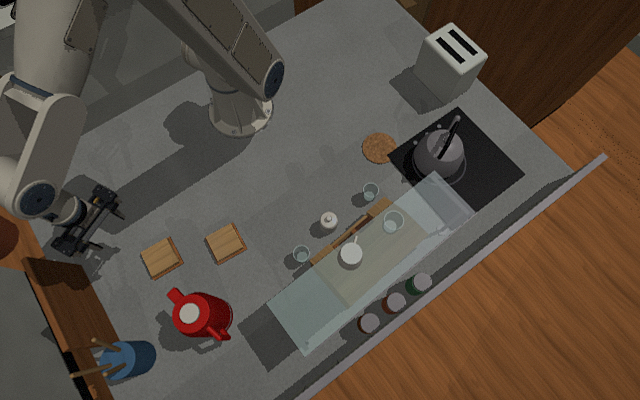

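View pics/top0.png

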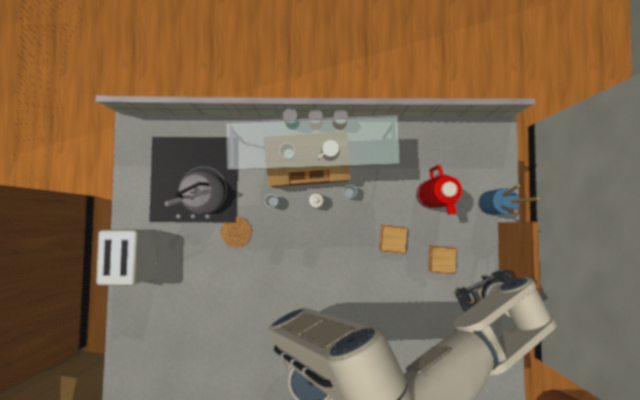

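The scene view shows the pot at (329,219), cups at (302,254), (370,191) and (393,222), and the cork mat at (378,148). The top view shows the pot at (316,200), the cork mat at (236,232), and the chest front near (308,177) with two dark patches on the ledge.

There are two coaster-stack candidates: A at top (394,239) / scene (225,243), and B at top (443,260) / scene (161,258). In the top view +y (the robot's left) points left, so A should be the one. I'll confirm with numbers and a crop.

```bash
cat > h.py <<'E'
from bench import *
import cv2,numpy as np
from scipy.spatial.transform import Rotation as R
def rays(n,uv):
    m=camera_model(n); K=np.array(m["K"]); 
    return cv2.undistortPoints(np.array(uv,float).reshape(-1,1,2),K,np.array([m["k1"],0,0,0,0.])).reshape(-1,2),np.array(m["T"])
def depth_pts(n,uv,dv):
    s,T=rays(n,uv); dv=np.asarray(dv,float)
    return np.c_[s*dv[:,None],dv]@T[:3,:3].T+T[:3,3]
def at_z(n,uv,z):
    s,T=rays(n,uv); d=np.c_[s,np.ones(len(s))]@T[:3,:3].T; return T[:3,3]+d*((z-T[2,3])/d[:,2])[:,None]
def project(n,P):
    m=camera_model(n);T=np.linalg.inv(np.array(m["T"])); q=np.atleast_2d(P)@T[:3,:3].T+T[:3,3]
    s=q[:,:2]/q[:,2:]; r2=(s**2).sum(1,keepdims=True); s=s*(1+m["k1"]*r2); K=np.array(m["K"]); return s*[K[0,0],K[1,1]]+K[:2,2]
def cloud(n,d):
    v,u=np.mgrid[0:400,0:640]; return depth_pts(n,np.c_[u.ravel(),v.ravel()],d.ravel()).reshape(400,640,3)
E
python3 - <<'E'
from h import *
for n in("scene","top"):
    p=cv2.imread(f"pics/{n}0.png"); d=np.load(f"pics/{n}0.npy"); C=cloud(n,d); np.save(f"pics/C{n}.npy",C)
    for nm,uv in dict(scene=dict(pot=(329,219),A=(225,243),B=(161,258),mat=(378,148),cl=(370,191),cr=(302,254)),top=dict(pot=(316,200),A=(394,239),B=(443,260),mat=(236,232),cl=(272,201),cr=(352,192)))[n].items():
        print(n,nm,C[uv[1],uv[0]].round(1))
p=cv2.imread("pics/top0.png"); a=cv2.resize(p[100:280,200:470],None,fx=2.9,fy=2.9,interpolation=cv2.INTER_CUBIC); cv2.imwrite("pics/crop_top.png",a)
p=cv2.imread("pics/scene0.png"); a=cv2.resize(p[120:320,190:460],None,fx=2.9,fy=2.9,interpolation=cv2.INTER_CUBIC); cv2.imwrite("pics/crop_sc.png",a)
E
```

```text
scene pot [585.8  -5.2  90.7]
scene A [ 431.2 -325.3   24.6]
scene B [ 351.1 -522.9   29.4]
scene mat [452.8 321.9  11. ]
scene cl [5.670e+02 1.943e+02 2.000e-01]
scene cr [ 610.9 -135.8    4.4]
top pot [580.6  -7.2  92.5]
top A [ 426.6 -325.8   35. ]
top B [ 342.7 -525.7   28. ]
top mat [450.5 324.7  14.2]
top cl [580.6 178.8   5.8]
top cr [ 620.9 -156.8    1.4]
```

View pics/crop_top.png

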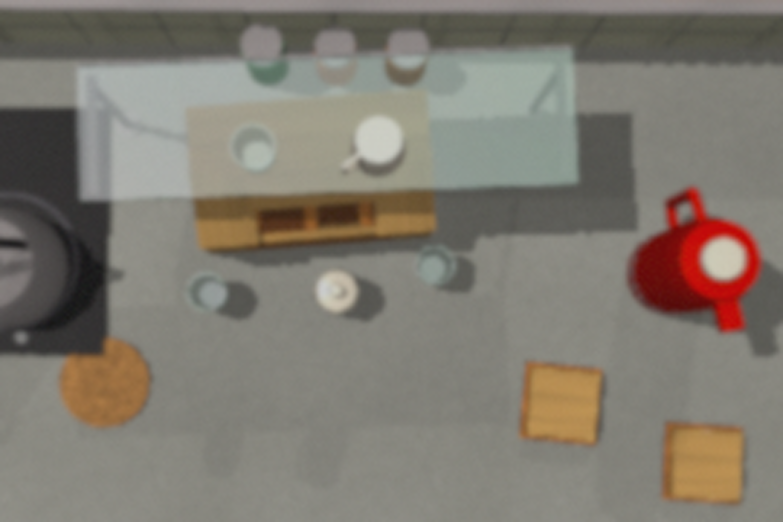

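View pics/crop_sc.png

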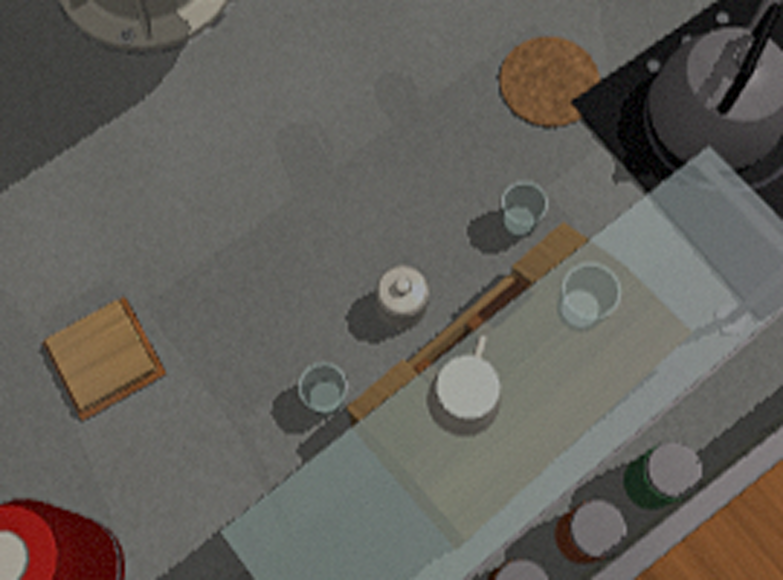

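Run:
```python
from h import *
p=cv2.imread("pics/top0.png"); a=cv2.resize(p[125:215,258:363],None,fx=7,fy=6.6,interpolation=cv2.INTER_CUBIC); 
a=cv2.resize(p[128:213,258:363],None,fx=7,fy=7,interpolation=cv2.INTER_CUBIC);cv2.imwrite("pics/ct2.png",a)
p=cv2.imread("pics/scene0.png"); a=cv2.resize(p[185:285,300:410],None,fx=6,fy=6,interpolation=cv2.INTER_CUBIC); cv2.imwrite("pics/cs2.png",a)
```

```text
(no output)
```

View pics/ct2.png

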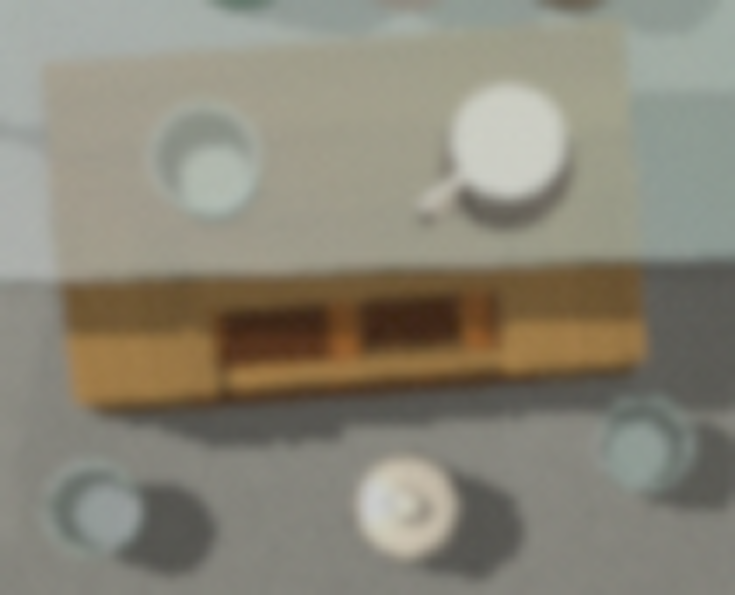

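View pics/cs2.png

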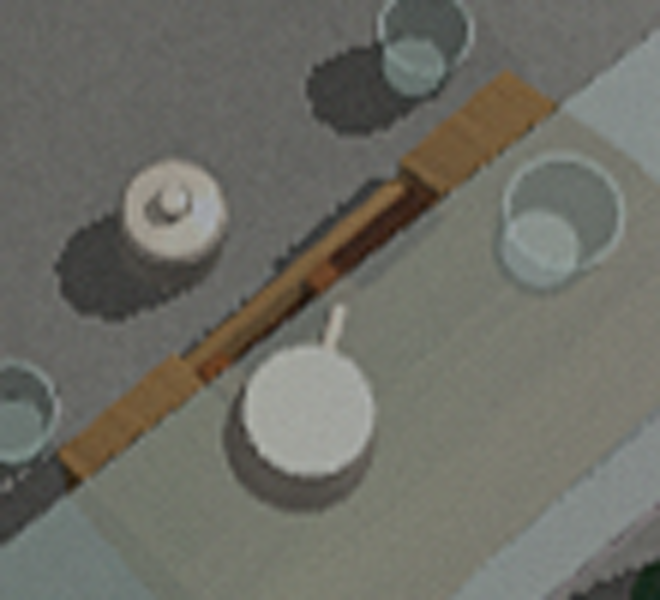

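Run:
```python
from h import *
from scipy.optimize import least_squares
def o(c,s,off): return (np.array(c,float)+.5)/s-.5+np.array(off)
tt=o([(77,403),(647,361),(47,62),(620,28)],7,(258,128)); ss=o([(62,455),(508,70)],6,(300,185))
Pt=np.array([[-90,160,105],[-90,-160,105],[90,160,156],[90,-160,156]]);Ps=np.array([[-90,-160,105],[-90,160,105]])
def W(q,P): 
    c,s=np.cos(q[2]),np.sin(q[2]); return np.c_[q[0]+c*P[:,0]-s*P[:,1],q[1]+s*P[:,0]+c*P[:,1],P[:,2]]
def f(q,a=1,b=1): return np.r_[a*(project("top",W(q,Pt))-tt).ravel(),b*(project("scene",W(q,Ps))-ss).ravel()]
for a,b in((1,1),(1,0),(0,1)):
    r=least_squares(f,[700,0,0],args=(a,b)); print(r.x.round(4),np.degrees(r.x[2]),f(r.x).round(1))
q=least_squares(f,[700,0,0]).x
# patches
for c in [(222,340),(328,330),(362,325),(460,320),(495,320)]:
    uv=o([c],7,(258,128)); z=105+27*np.sin(np.radians(25))-8
    w=at_z("top",uv,z)[0]; l=np.array([[np.cos(q[2]),np.sin(q[2])],[-np.sin(q[2]),np.cos(q[2])]])@(w[:2]-q[:2]); print("patch edge y_chest",l.round(1))
print("pot top",at_z("top",o([(407,507)],7,(258,128)),66),"scene",at_z("scene",o([(175,210)],6,(300,185)),66), "knob",at_z("scene",o([(174,200)],6,(300,185)),92),at_z("top",o([(408,503)],7,(258,128)),92))
# cups left/right
print("cupL",at_z("top",o([(95,507)],7,(258,128)),66),at_z("scene",o([(426,27)],6,(300,185)),66))
print("cupR",at_z("top",o([(648,440)],7,(258,128)),66),at_z("scene",o([(8,412)],6,(300,185)),66))
for n,z,win in(("top",6,(215,210,258,255)),("scene",6,(355,125,402,172)),("top",29,(372,218,416,262)),("scene",29,(200,218,252,270))):
    p=cv2.imread(f"pics/{n}0.png"); x0,y0,x1,y1=win; hsv=cv2.cvtColor(p,cv2.COLOR_BGR2HSV)[y0:y1,x0:x1]
    m=((hsv[...,1]>80)&(hsv[...,0]<25)&(hsv[...,2]>60)).astype(np.uint8)
    k=max(cv2.findContours(m,0,1)[0],key=cv2.contourArea); 
    if z==6:
        e=cv2.fitEllipse(k); print(n,"mat",np.round(e,1).tolist() if 0 else e,at_z(n,[np.array(e[0])+[x0,y0]],6))
    else:
        pts=k.reshape(-1,2)+[x0,y0]
        e=cv2.minAreaRect(pts.astype(np.float32)); print(n,"coaster sil",e,at_z(n,cv2.boxPoints(e),29).round(1).tolist(),at_z(n,[e[0]],29))
    a=cv2.resize(p[y0:y1,x0:x1],None,fx=8,fy=8,interpolation=cv2.INTER_CUBIC); cv2.imwrite(f"pics/z_{n}_{z}.png",a)
a=[cv2.resize(cv2.imread(f"pics/z_{n}_29.png"),(400,400)) for n in("top","scene")]; cv2.imwrite("pics/coast.png",np.hstack(a))
```

```text
[7.389125e+02 2.885270e+01 7.670000e-02] 4.39325569316332 [-0.5  0.1 -0.8  0.4 -1.1  0.7  0.5 -0.2 -0.7  0.3 -0.1  1.3]
[7.398175e+02 2.704360e+01 7.600000e-02] 4.35277266616864 [-0.  -0.2 -0.4  0.2 -0.6  0.4  1.  -0.5 -1.   0.8 -0.3  1.9]
[7.373967e+02 3.252810e+01 8.820000e-02] 5.052258891356938 [-1.1  0.9 -1.5  0.3 -2.3  1.6 -0.8 -0.3  0.1 -0.1 -0.1  0.1]
patch edge y_chest [-60.4  74.2]
patch edge y_chest [-59.   14.5]
patch edge y_chest [-57.5  -4.8]
patch edge y_chest [-58.6 -60. ]
patch edge y_chest [-60.  -79.6]
pot top [[582.21624592  -5.55102793  66.        ]] scene [[581.09571638  -2.24750475  66.        ]] knob [[582.34093122  -4.35120139  92.        ]] [[582.88219279  -6.61312473  92.        ]]
cupL [[581.09455648 174.09612974  66.        ]] [[578.0429634  177.85153292  66.        ]]
cupR [[ 621.79948354 -144.27164448   66.        ]] [[ 619.16291374 -141.98351161   66.        ]]
top mat ((20.871461868286133, 21.904298782348633), (28.396760940551758, 30.973804473876953), 65.4833984375) [[450.70772541 327.15989807   6.        ]]
scene mat ((23.2730770111084, 22.23412322998047), (29.788434982299805, 32.51011276245117), 74.7055892944336) [[449.27043734 327.0374804    6.        ]]
top coaster sil ((393.0849304199219, 238.69317626953125), (27.008676528930664, 26.589935302734375), 6.009005546569824) [[379.0, -262.4, 29.0], [487.1, -274.2, 29.0], [476.3, -384.2, 29.0], [368.4, -371.9, 29.0]] [[ 427.57094197 -323.18687515   29.        ]]
scene coaster sil ((225.1490936279297, 242.91973876953125), (30.884218215942383, 33.390174865722656), 61.69924545288086) [[372.0, -374.3, 29.0], [383.1, -264.8, 29.0], [492.9, -275.1, 29.0], [480.6, -381.7, 29.0]] [[ 432.79371551 -324.42684801   29.        ]]
```

View pics/coast.png

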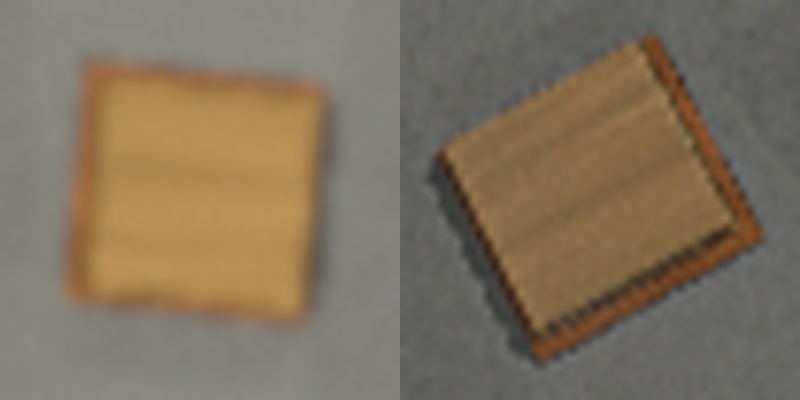

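Crop check: A is a two-tone stepped stack (top face inside a brown base), at y≈-325 against B's -525. A is therefore the leftmost one and the target. The two dark patches on the ledge lie at chest y≈+44 and -32, and I'll settle which is the recess by touch. Moving the pot first.

```bash
cat >> h.py <<'E'
def ori(xdir,zdir):
    z=np.array(zdir,float);z/=np.linalg.norm(z);x=np.array(xdir,float);x-=z*(x@z);x/=np.linalg.norm(x)
    q=R.from_matrix(np.c_[x,np.cross(z,x),z]).as_quat(); return [q[3],q[0],q[1],q[2]]
def st(s=""):
    o=get_obs(); print(s,"t %.2f"%o["t"],"tcp",o["tcp_pos"].round(1),"F",o["force"].round(1),"g %.3f"%o["gripper_width"],"j",o["joint_pos"].round(2))
E
python3 - <<'E'
from h import *
def o(c,s,off): return (np.array(c,float)+.5)/s-.5+np.array(off)
print("coaster",at_z("top",[(393.99,239.2)],29),at_z("scene",[(224.2,242)],29))
e=at_z("top",o([(5,283),(730,262)],7,(258,128)),233); print("shelf edge",e)
q=np.array([738.9,28.8,.0767]); c,s=np.cos(q[2]),np.sin(q[2]); print("in chest",(e[:,:2]-q[:2])@np.array([[c,-s],[s,c]]))
print("scene shelf edge",at_z("scene",o([(82,485),(560,105)],6,(300,185)),233))
for xd in((0,1,0),(0,-1,0)):
    Q=ori(xd,(0,0,-1)); print(xd,solve_ik([581.8,-4.5,214],Q),solve_ik([450,327,220],Q),solve_ik([431,-325,235],Q))
    Q=ori((xd[0]*c-xd[1]*s,xd[1]*c,0),(np.sin(np.radians(25))*c,np.sin(np.radians(25))*s,-np.cos(np.radians(25))))
    for y in(42,-32):
        l=np.array([-59.5,y]); w=np.array([q[0]+c*l[0]-s*l[1],q[1]+s*l[0]+c*l[1],108.2]); n=np.array([-np.sin(np.radians(25))*c,-np.sin(np.radians(25))*s,np.cos(np.radians(25))])
        print(y,w,solve_ik(w+n*190.1,Q),solve_ik(w+n*290.1,Q))
E
```

```text
coaster [[ 425.53136267 -326.87514812   29.        ]] [[ 428.19784923 -325.36248354   29.        ]]
shelf edge [[ 686.07984834  198.83209982  233.        ]
 [ 699.30989279 -174.22044284  233.        ]]
in chest [[ -39.63618134  173.57953946]
 [ -55.03011688 -199.38997727]]
scene shelf edge [[ 700.55076493 -146.72326484  233.        ]
 [ 687.59273778  146.92108994  233.        ]]
(0, 1, 0) [-1.03125938e-02  5.29495882e-01  1.86025548e+00 -4.44089210e-16
  7.51841297e-01 -1.58110892e+00] [ 6.25703208e-01  4.91001976e-01  1.91479572e+00 -4.44089210e-16
  7.35794959e-01 -9.45093118e-01] [-6.48873457e-01  4.47820905e-01  1.94456629e+00 -4.44089210e-16
  7.49205460e-01 -2.21966978e+00]
42 [676.35668779  66.11734312 108.2       ] [ 0.1005736   0.38606774  1.95556767 -0.02835082  0.36386774 -1.52266325] [ 0.10265162  0.19491806  1.97428257 -0.0214644   0.53628987 -1.52882348]
-32 [682.02692441  -7.66509664 108.2       ] [-0.03919068  0.39012172  1.94874118  0.13483684  0.37204729 -1.8016252 ] [-0.04918485  0.20023722  1.96738463  0.10286909  0.54301558 -1.77314896]
(0, -1, 0) [-1.03125938e-02  5.29495882e-01  1.86025548e+00 -4.44089210e-16
  7.51841297e-01  1.56048373e+00] [ 6.25703208e-01  4.91001976e-01  1.91479572e+00 -4.44089210e-16
  7.35794959e-01  2.19649954e+00] [-6.48873457e-01  4.47820905e-01  1.94456629e+00 -4.44089210e-16
  7.49205460e-01  9.21922869e-01]
42 [676.35668779  66.11734312 108.2       ] [ 0.1005736   0.38606774  1.95556767 -0.02835082  0.36386774  1.6189294 ] [ 0.10265162  0.19491806  1.97428257 -0.0214644   0.53628987  1.61276918]
-32 [682.02692441  -7.66509664 108.2       ] [-0.03919068  0.39012172  1.94874118  0.13483684  0.37204729  1.33996746] [-0.04918485  0.20023722  1.96738463  0.10286909  0.54301558  1.36844369]
```

Run:
```python
from h import *
Q=ori((0,-1,0),(0,0,-1))
p=[581.8,-4.5]
move_ptp(p+[330],Q); st("above")
move_l(p+[213],speed=150); st("at")
command_gripper(0.5,25); st("grip")
move_l(p+[245],speed=120); st("lift")
pic,d=camera("scene"); cv2.imwrite("pics/g1.png",cv2.resize(pic[120:300,220:460],None,fx=3,fy=3))
```

```text
above t 2.38 tcp [581.9  -5.2 330.1] F [-0.1  0.1  0.2] g 0.998 j [-0.01  0.37  1.8  -0.    0.98  1.56]
at t 3.32 tcp [582.2  -4.6 213.7] F [ 0.2 -0.2  0.7] g 1.000 j [-0.01  0.53  1.86 -0.    0.75  1.56]
grip t 3.88 tcp [582.   -4.4 213.4] F [-0.9  1.1  4.7] g 0.671 j [-0.01  0.53  1.86  0.    0.75  1.56]
lift t 4.30 tcp [581.7  -4.5 244.9] F [-0.1 -0.2 -3.7] g 0.672 j [-0.01  0.48  1.85 -0.    0.81  1.56]
```

View pics/g1.png

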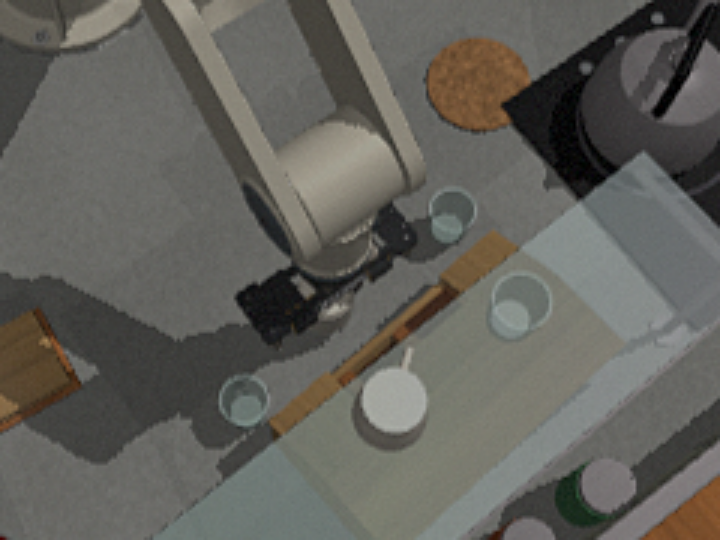

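The picture shows the pot held in the jaws at about (335,305), clear of the table. The opening is 0.67 (62 mm) and the force about 4 N. Carrying it to the mat.

Run:
```python
from h import *
Q=ori((0,-1,0),(0,0,-1))
p=[581.8,-4.5]; m=[450.0,327.1]
move_l(p+[310],speed=200)
move_l(m+[310],speed=300); st()
move_l(m+[228],speed=150)
r=move_l(m+[212],speed=40,f_stop=3); st(r)
command_gripper(1.0); st("open")
move_l(m+[340],speed=250); st()
pic,d=camera("scene"); cv2.imwrite("pics/g2.png",cv2.resize(pic[80:260,300:540],None,fx=3,fy=3))
```

```text
t 6.17 tcp [450.2 326.2 309.6] F [ 0.5  0.4 -4.1] g 0.669 j [ 0.62  0.36  1.87 -0.    0.92  2.2 ]
True t 7.19 tcp [450.5 327.5 218.8] F [ 0.4  1.2 -0.7] g 0.669 j [0.63 0.49 1.91 0.   0.73 2.2 ]
open t 7.80 tcp [450.  327.  218.3] F [0.4 0.1 0.3] g 1.003 j [0.63 0.49 1.92 0.   0.73 2.2 ]
 t 8.43 tcp [449.6 326.8 339.2] F [ 0.3 -0.9 -0.1] g 1.002 j [0.63 0.32 1.84 0.   0.98 2.2 ]
```

View pics/g2.png

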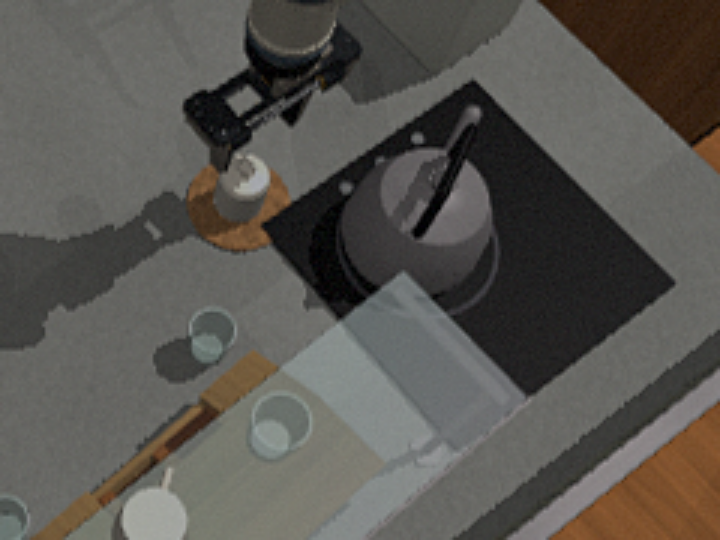

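The pot stands upright on the cork mat at (240,190) in the crop. Next I'll close the jaws and feel the ledge square to the slope, left patch first.

```bash
cat >> h.py <<'E'
CQ=np.array([738.9,28.8,.0767]); c_,s_=np.cos(CQ[2]),np.sin(CQ[2]); A25=np.radians(25)
NRM=np.array([-np.sin(A25)*c_,-np.sin(A25)*s_,np.cos(A25)])
QS=ori((s_,-c_,0),-NRM)
def ledge(y): 
    return np.array([CQ[0]+c_*-59.5-s_*y,CQ[1]+s_*-59.5+c_*y,108.2])
def ltcp(y,h): return ledge(y)+NRM*(190.1+h)
def hgt(): return float((np.array(get_obs()["tcp_pos"])-ledge(0))@NRM-190.1)
E
python3 - <<'E'
from h import *
command_gripper(0.0,10)
move_ptp(ltcp(40,90),QS); st()
move_l(ltcp(40,15),speed=150); st()
r=move_l(ltcp(40,-24),speed=25,f_stop=3.5); st(r); print("h",hgt())
if r and hgt()<-8: print("recess here")
else:
    move_l(ltcp(40,15),speed=60); print("h",hgt())
pic,d=camera("scene"); cv2.imwrite("pics/g3.png",cv2.resize(pic[130:310,240:480],None,fx=3,fy=3))
E
```

```text
t 11.06 tcp [558.4  55.7 362. ] F [ 0.9  0.3 -0.9] g 0.005 j [ 0.1   0.21  1.97 -0.02  0.52  1.61]
 t 11.71 tcp [590.1  57.9 294.1] F [-0.6 -0.4 -1.1] g 0.008 j [ 0.1   0.36  1.96 -0.02  0.39  1.61]
True t 12.27 tcp [592.7  57.6 289.1] F [-2.1 -0.8  5.9] g 0.004 j [ 0.1   0.37  1.96 -0.02  0.38  1.61]
h 9.409527595507967
h 15.280982422197184
```

View pics/g3.png

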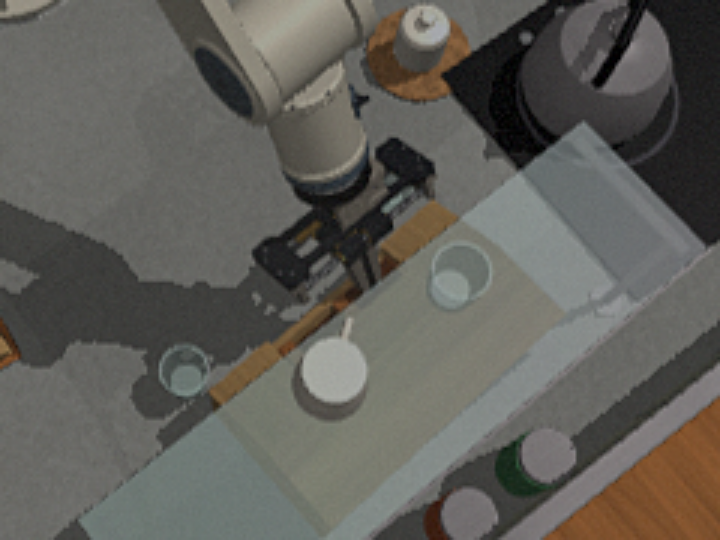

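Contact came at h≈9.4 mm above my assumed ledge height, with a clean normal force. So the ledge may lie in the slope plane and the left patch be an inlay, or I touched the raised band. The picture shows the closed fingertips at (370,280) over the left patch, with the arm clear of the glass. Trying the right patch.

Run:
```python
from h import *
move_l(ltcp(-32,20),rot=QS,speed=120); st()
r=move_l(ltcp(-32,-16),speed=25,f_stop=3.5); st(r); print("h",hgt())
if not(r and hgt()<4): 
    move_l(ltcp(-32,18),speed=60); print("h",hgt())
```

```text
t 13.32 tcp [593.4 -14.3 298.4] F [-0.4  0.3 -0.2] g 0.006 j [-0.04  0.35  1.96  0.13  0.4   1.35]
True t 14.27 tcp [603.8 -13.7 276.2] F [0.5 0.9 0.7] g 0.006 j [-0.04  0.4   1.95  0.14  0.37  1.34]
h -4.70060796799433
```

The right patch is about 14 mm deeper, so that is the recess and the catch. Pressing on.

Run:
```python
from h import *
r=move_l(ltcp(-32,-14.5),speed=25,f_stop=9); st(r); print("h",hgt())
hold(0.3); st(); 
pic,d=camera("top"); cv2.imwrite("pics/g4.png",cv2.resize(pic[120:260,220:420],None,fx=3.8,fy=3.8))
```

```text
True t 14.66 tcp [607.3 -13.4 268.7] F [-4.9  0.4  8.6] g 0.005 j [-0.04  0.42  1.94  0.14  0.35  1.33]
h -12.92047538457453
 t 14.96 tcp [607.2 -13.4 268.7] F [-5.1 -0.8  9.1] g 0.004 j [-0.04  0.42  1.94  0.14  0.35  1.33]
```

View pics/g4.png

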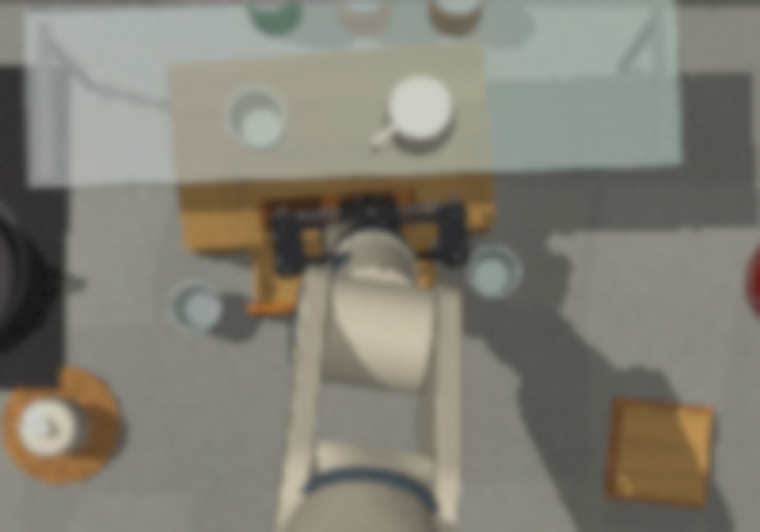

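The drawer is springing out, with its front at about (270,305) in the crop. I'll back off and clear the view.

Run:
```python
from h import *
move_l(ltcp(-32,90),speed=150)
move_ptp([400,-200,400],ori((0,-1,0),(0,0,-1))); command_gripper(1.0); st()
for n in("top","scene"):
    pic,d=camera(n); cv2.imwrite(f"pics/o_{n}.png",pic); np.save(f"pics/o_{n}.npy",d)
p=cv2.imread("pics/o_top.png"); cv2.imwrite("pics/o_t7.png",cv2.resize(p[150:230,258:363],None,fx=7,fy=7,interpolation=cv2.INTER_CUBIC))
p=cv2.imread("pics/o_scene.png"); cv2.imwrite("pics/o_s6.png",cv2.resize(p[165:265,280:400],None,fx=6,fy=6,interpolation=cv2.INTER_CUBIC))
```

```text
t 18.38 tcp [ 400. -200.  400.] F [0.6 0.1 0.7] g 1.001 j [-0.47  0.08  2.   -0.    1.06  1.1 ]
```

View pics/o_t7.png

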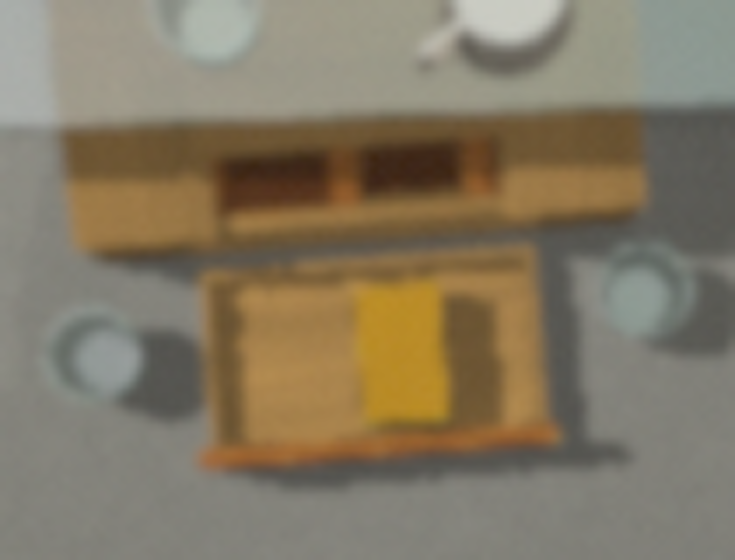

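View pics/o_s6.png

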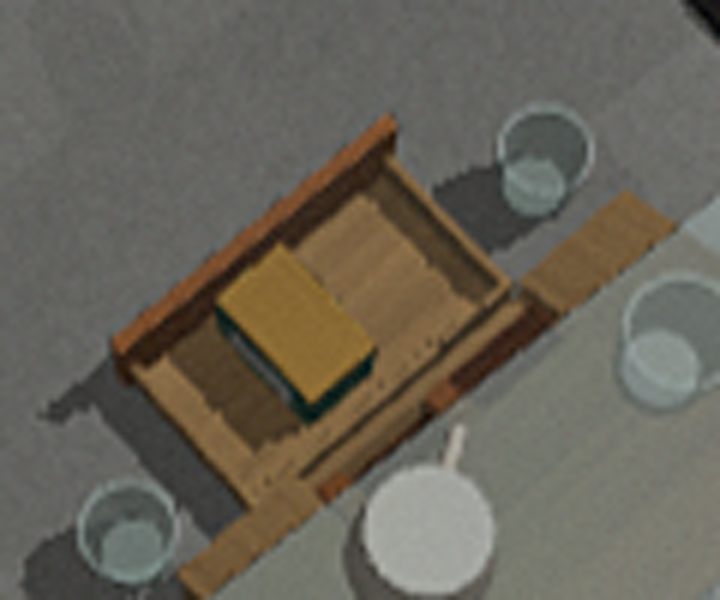

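The drawer is fully out and the brass tin lid is centred at about (404,352) in the top crop and (296,324) in the scene crop. The cups look unmoved. Measuring the tin, then grasping it.

Run:
```python
from h import *
def o(c,s,off): return (np.array(c,float)+.5)/s-.5+np.array(off)
t=at_z("top",o([(357,288),(440,280),(450,418),(367,424)],7,(258,150)),78)
s=at_z("scene",o([(283,245),(375,347),(310,403),(217,300)],6,(280,165)),78)
print(t.round(1).tolist(),t.mean(0)); print(s.round(1).tolist(),s.mean(0))
for e in (t[0]-t[3],t[1]-t[2]): print(np.degrees(np.arctan2(e[1],e[0])),np.linalg.norm(e))
for e in (s[1]-s[0],s[2]-s[3]): print(np.degrees(np.arctan2(e[1],e[0])),np.linalg.norm(e))
# drawer side walls inner y in chest frame at z45
w=at_z("top",o([(208,275),(208,450),(545,430),(535,250)],7,(258,150)),45)[:,:2]-CQ[:2]
print((w@np.array([[c_,-s_],[s_,c_]])).round(1).tolist(), ((np.array([t.mean(0),s.mean(0)])[:,:2]-CQ[:2])@np.array([[c_,-s_],[s_,c_]])).round(1))
# coaster yaw
k=at_z("top",(np.array([(103,82),(320,92),(303,315),(90,298)])+.5)/(400/44)-.5+[372,218],29)
k2=at_z("scene",(np.array([(45,150),(242,40),(337,228),(137,333)])+.5)/(400/52)-.5+[200,218],29)
for k_ in(k,k2):
  for a,b in((0,3),(1,2),(0,1),(3,2)): e=k_[a]-k_[b]; print(np.degrees(np.arctan2(e[1],e[0])).round(1),np.linalg.norm(e).round(1),end=' ; ')
```

```text
[[618.6, 23.1, 78.0], [623.5, -24.4, 78.0], [544.5, -30.6, 78.0], [540.7, 16.7, 78.0]] [581.8103797   -3.78304423  78.        ]
[[540.4, 19.4, 78.0], [617.5, 24.9, 78.0], [621.9, -22.6, 78.0], [544.7, -29.0, 78.0]] [581.12498128  -1.81052563  78.        ]
4.680215017596979 78.0785811490272
4.510405275623458 79.23430056802756
4.109673112993754 77.33944766467343
4.716685531151688 77.46034521683869
[[-103.7, 91.0], [-205.9, 97.6], [-208.1, -99.1], [-102.5, -100.9]] [[-159.1  -20.5]
 [-159.7  -18.4]]
-3.7 97.2 ; -4.8 100.4 ; 87.8 97.8 ; 85.9 95.8 ; 174.6 93.9 ; 173.4 97.8 ; -94.8 96.6 ; -97.2 94.7 ;
```

Run:
```python
from h import *
a=np.radians(4.5); Q=ori((np.sin(a),-np.cos(a),0),(0,0,-1)); p=[581.5,-2.8]
command_gripper(0.85,25)
move_ptp(p+[330],Q)
r=move_l(p+[224],speed=120,f_stop=12); st(r)
command_gripper(0.3,25); st("grip")
move_l(p+[250],speed=80); st("lift")
pic,d=camera("scene"); cv2.imwrite("pics/g5.png",cv2.resize(pic[130:310,240:480],None,fx=3,fy=3))
```

```text
False t 20.99 tcp [581.9  -2.9 224.6] F [0.7 0.5 0.5] g 0.849 j [-0.01  0.51  1.86 -0.    0.77  1.48]
grip t 21.52 tcp [581.7  -2.7 224.4] F [0.  1.4 4.1] g 0.542 j [-0.01  0.51  1.86  0.    0.77  1.48]
lift t 22.00 tcp [581.6  -2.8 250.6] F [ 0.3  0.3 -2.4] g 0.543 j [-0.01  0.47  1.85 -0.    0.82  1.48]
```

View pics/g5.png

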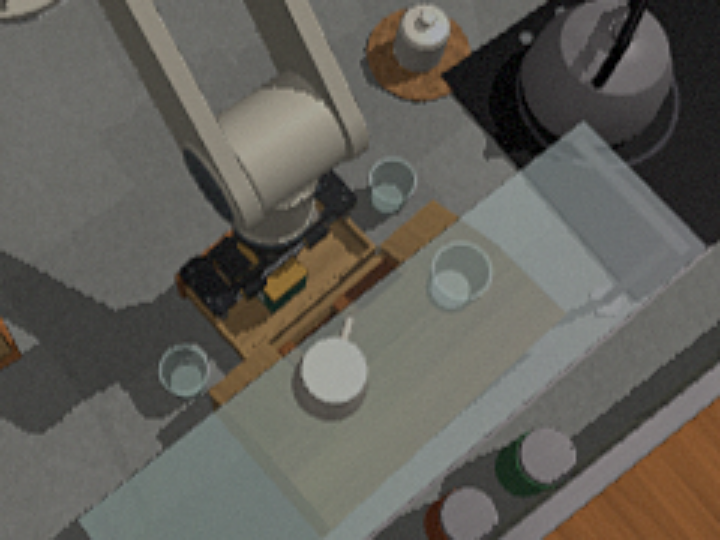

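The tin is held level between the jaws at (285,285), at 50 mm opening. Carrying it to stack A.

Run:
```python
from h import *
a=np.radians(-5); Q=ori((np.sin(a),-np.cos(a),0),(0,0,-1)); p=[581.5,-2.8]; m=[426.9,-326.1]
move_l(p+[330],speed=200)
move_l(m+[330],rot=Q,speed=250); st()
move_l(m+[250],speed=120)
r=move_l(m+[230],speed=30,f_stop=3); st(r)
command_gripper(0.85); st("open")
move_l(m+[350],speed=200)
move_ptp([276,-560,404],ori((0,-1,0),(0,0,-1))); st()
for n in("top","scene"):
    pic,d=camera(n); cv2.imwrite(f"pics/f_{n}.png",pic); np.save(f"pics/f_{n}.npy",d)
a=cv2.resize(cv2.imread("pics/f_top.png")[110:280,200:470],None,fx=2.9,fy=2.9,interpolation=cv2.INTER_CUBIC);cv2.imwrite("pics/f_t.png",a)
a=cv2.resize(cv2.imread("pics/f_scene.png")[110:310,190:460],None,fx=2.9,fy=2.9,interpolation=cv2.INTER_CUBIC);cv2.imwrite("pics/f_s.png",a)
```

```text
t 24.18 tcp [ 427.2 -325.4  329.8] F [ 0.8 -0.5 -2. ] g 0.542 j [-0.65  0.3   1.89  0.    0.95  1.  ]
True t 25.52 tcp [ 426.9 -326.1  234.9] F [ 0.4 -0.1 -0.6] g 0.541 j [-0.66  0.44  1.95 -0.    0.75  1.  ]
open t 26.10 tcp [ 426.6 -325.9  235. ] F [ 0.2 -0.  -0.8] g 0.852 j [-0.66  0.44  1.95 -0.    0.75  1.  ]
 t 27.92 tcp [ 276.5 -559.2  403. ] F [ 0.3 -1.4  0.7] g 0.846 j [-1.11  0.35  1.64  0.    1.15  0.46]
```

View pics/f_t.png

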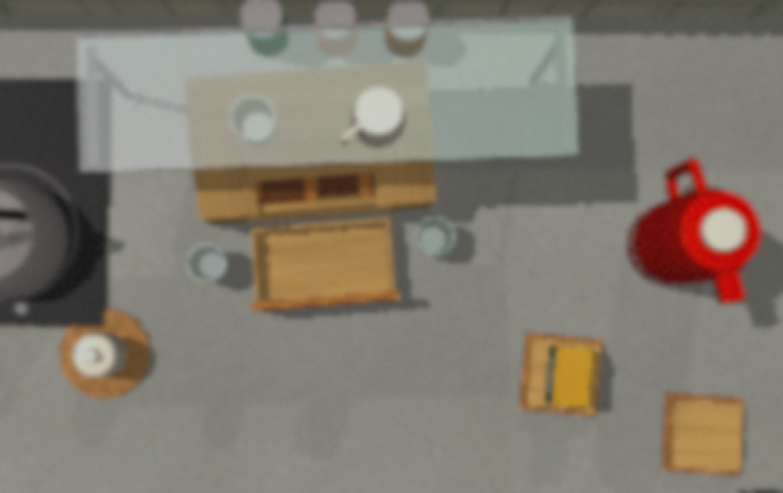

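View pics/f_s.png

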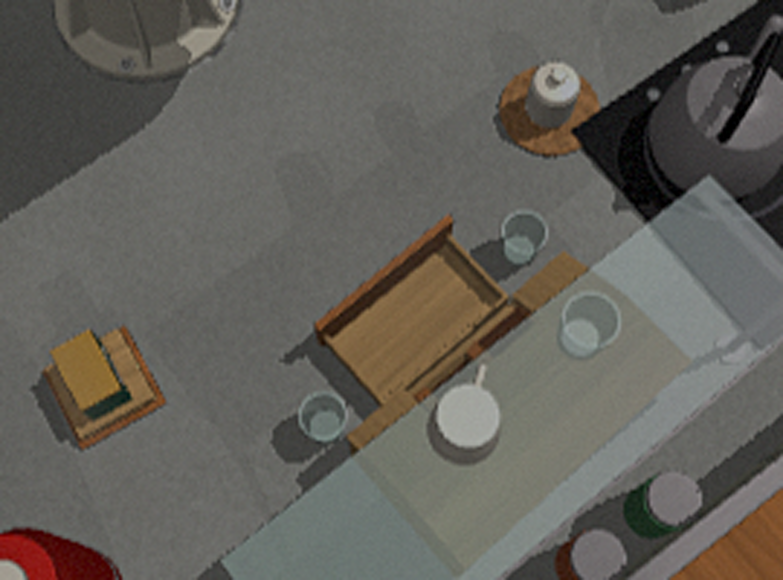

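The tin stands upright on stack A, at (573,376) in the top crop and (90,370) in the scene crop. The pot is on the mat and the drawer is open. One numeric check of the placings and the bystanders before handing in.

Run:
```python
from h import *
def o(c,s,off): return (np.array(c,float)+.5)/s-.5+np.array(off)
for n,win in(("top",(375,215,420,265)),("scene",(195,215,255,270))):
    x0,y0,x1,y1=win; p=cv2.imread(f"pics/f_{n}.png")[y0:y1,x0:x1]; h=cv2.cvtColor(p,cv2.COLOR_BGR2HSV)
    b=p.astype(float); m=((h[...,1]>(205 if n=="top" else 150))&(h[...,0]>17)&(h[...,0]<32)&(h[...,2]>90)).astype(np.uint8)
    k=max(cv2.findContours(m,0,1)[0],key=cv2.contourArea); e=cv2.minAreaRect((k.reshape(-1,2)+[x0,y0]).astype(np.float32)); print(n,"tin",e,at_z(n,[e[0]],89).round(1))
print("pot scene knob",at_z("scene",o([(557,76)],2.9,(190,110)),98),"body",at_z("scene",o([(557,84)],2.9,(190,110)),72),"top body",at_z("top",o([(95,355)],2.9,(200,110)),72))
for n in("top","scene"):
    a=cv2.imread(f"pics/{n}0.png").astype(int);b=cv2.imread(f"pics/f_{n}.png").astype(int)
    pts=dict(top=dict(cl=(272,201),cr=(352,192),cs=(287,151),jug=(331,149),kettle=(203,190),flask=(440,190)),scene=dict(cl=(370,191),cr=(302,254),cs=(393,222),jug=(351,253),kettle=(438,155),flask=(200,315)))[n]
    for k,(u,v) in pts.items():
        r=12; A=a[v-r:v+r,u-r:u+r].astype(np.float32).mean(2);B=b[v-r:v+r,u-r:u+r].astype(np.float32).mean(2); print(n,k,np.round(cv2.phaseCorrelate(A,B)[0],2),abs(A-B).mean().round(1))
```

```text
top tin ((397.0, 248.0), (0.0, 0.0), 0.0) [[ 393.6 -327.2   89. ]]
scene tin ((219.40000915527344, 236.8000030517578), (22.360679626464844, 15.205260276794434), 63.43495178222656) [[ 425.6 -324.3   89. ]]
pot scene knob [[452.1671276  323.60369052  98.        ]] body [[451.62777982 329.06990988  72.        ]] top body [[451.52055255 325.58983277  72.        ]]
top cl [-0.03 -0.01] 0.7
top cr [ 0.09 -0.01] 1.5
top cs [-0.05  0.14] 0.6
top jug [-0.12  0.1 ] 0.6
top kettle [-0.04  0.07] 0.7
top flask [ 0.01 -0.02] 1.1
scene cl [0.06 0.09] 2.0
scene cr [-0.31 -0.18] 6.3
scene cs [-0.21  0.25] 1.9
scene jug [-0.06 -0.03] 1.9
scene kettle [-0.15 -0.16] 2.2
scene flask [-0.18 -0.03] 2.9
```

Run:
```python
from h import *
print(at_z("top",[((573.5)/2.9-.5+200,(376.5)/2.9-.5+110)],89).round(1))
sign_off(); st()
```

```text
[[ 427.6 -328.4   89. ]]
the job is handed in; nothing more can be done
the job is handed in; nothing more can be done
```

The job is done and handed in at about 28 s of the 69 s allowed.

- **Pot:** I moved the sugar pot onto the cork mat. It measures about (452, 326) mm against a mat centre of (450, 327).
- **Catch:** I felt the ledge with the tool square to the slope. The left dark patch was solid at ledge height, so it was an inlay. The right patch was about 14 mm deeper and was the recess. I pressed the catch there with about 9 N, and the drawer sprang fully open.
- **Tin:** I took the tin out across its 50 mm width and set it upright on the leftmost coaster stack. It measures about (426 to 428, -324 to -328) mm against a stack centre of (427, -326).

**Last checks:** Before/after pictures show no measurable shift of the cups, jug, kettle or flask (0.3 px at most), the drawer is still open, and the robot is back near its start touching nothing.

**What disagreed:**
- The ledge surface was about 9 mm higher than I had assumed. That did not matter, because I moved along the slope's normal.
- The automatic colour mask for the tin failed in the top view, so I read the tin's centre by eye there. It agrees with the other camera to about 4 mm.
- The right cup's patch in the scene view changed in brightness. I put this down to the open drawer's shadow, since the top view shows no shift.

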